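# Put the padlock in the tilt-out bin and click it shut

## Task

Lift the long-shackle padlock off the dresser top and lower it (do not drop it from a height) into the pocket of the white tilt-out bin, which stands open, and let go of it there. Then press the bin's tilt-out front lid shut past its catch until it clicks fully home and stays shut. Leave the other things on the dresser where they stand.

Things in the scene. Friction and masses are not known exactly. Their poses are not given: they have to be found in the camera images.
- padlock: Long-shackle padlock standing on its case, loose, about 0.25 kg. Brass case 20 (x) x 44 (y) x 40 (z) mm; above it a steel shackle of 8 mm round bar: straight upright legs at y = -15 and +15 mm (38 mm over their outsides) from z = 40 to 74 mm, arch top at z = 88 mm. Origin: centre of its underside, z up. Handle: grip across both legs (along y) or pinch the bar (along x).
- bin: White plastic tilt-out bin, fixed: 130 deep (x) x 170 wide (y) x 200 high (z) mm. Origin: centre of its underside; front faces its -x, at x = -65 mm: the lid up to z = 134 mm, a fixed strip from 144 mm up, and the roof (z 184 to 200 mm) overhanging to x = -80 mm, so an upright gripper cannot reach the shut lid: lean the tool, pointing down and into the bin.
- bin_lid (a joint): Lid angle, rad: 0 fully shut; grows as its top tilts out to the bin's -x; starts open at 0.55 to 0.72, stop at 0.85. A stiff hinge (0.1 N m) keeps it where left. A sprung roller catch above the lid's top edge meets it at about 0.12; some 8 to 14 N pressed on the lid near its top takes it over the crest at about 0.05, then it snaps to 0. Left short of the crest it stays ajar.
- lid_hinge (a point): Middle of the lid's hinge line, at the bin's lower front edge, (-65, 0, 12) mm in the bin's frame; the line runs along the bin's y. Its axes turn with the lid: x from the lid's outer face inwards, z up along the lid (leaning out of the bin by the lid angle).
- lid_face (a point): Point on the lid's flat outer face, mid-width, 100 mm above the hinge along the lid: a good place to press. The panel is 158 mm wide, 5 mm thick, its top edge 122 mm from the hinge (a small metal striker in the middle: 125 mm). Axes as lid_hinge.
- pocket_floor (a point): Centre of the inner floor of the pocket that the lid carries behind its panel; axes as lid_hinge, at (45, 0, 5) mm from it. Inside, the pocket spans x -40 to +36 mm and y -75 to +75 mm of this point; side walls reach 75 mm, the back wall 70 mm and the front panel 117 mm above its floor. Open, its mouth faces up and it leans out of the bin by the lid angle.
- rollon: Bystander: chrome lighter-shaped roll-on, 18 x 34 x 69 mm, loose; origin at the centre of its underside.
- jar: Bystander: white cream jar with a metal cap, 44 mm across, 50 mm high, loose; origin at the centre of its underside.
- bottle_a: Bystander: stout amber bottle, 60 mm across, 115 mm high, loose in the rattan-look tray (150 x 220 x 35 mm, fixed); origin at the centre of its underside.
- bottle_b: Bystander: the second amber bottle, the same as bottle_a.
- dish: Bystander: terracotta dish of coins, 100 mm across, 26 mm high, loose; origin at the centre of its underside.
Mind the look-alikes: they are no part of the job. What is shaped like the padlock but purple is not meant.

How it is judged:
On the way, in this order (a step that is already met when the one before it is completed fails the run):
1. the padlock is in the pocket of the open lid, let go (x of padlock in the frame of pocket_floor between -0.045 and 0.045 m and y of padlock in the frame of pocket_floor between -0.078 and 0.078 m and z of padlock in the frame of pocket_floor between -0.006 and 0.05 m and value of joint bin_lid above 0.4 rad and contact force between the fingers and padlock below 0.05 N and linear speed of padlock below 0.05 m/s), for 0.2 s.
2. the lid is pressed shut past its catch (value of joint bin_lid below 0.025 rad), for 0.2 s.
At the end, for the whole second after the job is handed in: The lid is latched (within 0.025 rad of fully shut, past its catch) and stays so, with the padlock inside the lid's pocket (its origin between the pocket's walls and within 50 mm of its floor), released and at rest (value of joint bin_lid below 0.025 rad and x of padlock in the frame of pocket_floor between -0.045 and 0.045 m and y of padlock in the frame of pocket_floor between -0.078 and 0.078 m and z of padlock in the frame of pocket_floor between -0.006 and 0.05 m and linear speed of padlock below 0.03 m/s); the robot touches nothing.
It fails at once if the padlock is dropped or thrown (moves at over 1.2 m/s out of the fingers, a fall of about 7 cm) (linear speed of padlock above 1.2 m/s and contact force between the fingers and padlock below 0.05 N).
It fails at once if a bystander (roll-on, jar, either amber bottle, coin dish) is moved by more than 30 mm (distance of any of rollon, jar, bottle_a, bottle_b, dish from where it was at the start of the episode above 0.03 m).
It also fails if it takes over 54 s, if anything falls off the work surface, if the arm or the gripper's body presses on something with over 40 N, if the wrist force passes 120 N, or if a joint passes its speed limit or range.

## Robot

A 6-joint arm with a two-finger parallel gripper is mounted at the origin on the work surface. World frame = base frame: x ahead of the robot, y to its left, z up, the work surface at z = 0. Lengths are in m, angles in rad, forces in N, time in s.
With the tool pointing down it reaches from about 0.35 to 0.925 m from the base axis. Payload 6.4 kg.
Tool frame: the origin (TCP) lies between the finger pads; the fingertips stand robot.finger_overhang ahead of it and the grasp point (between the pads) lies 2 mm behind it (robot.finger_overhang is the distance from the TCP to the fingertips, in m); z points along the fingers, y is the line along which they close (so a half turn about z gives the same grasp; the last joint's range is limited). The gripper opens to 85 mm and grips with 20 to 120 N. Pads are 22 mm wide; open, the fingers measure 114 mm over their backs; the gripper's body (76 mm by 85 mm) begins 54 mm behind the grasp point. The pads swing forward as they close: fully open they stand 13 mm farther back than shut.
Start: joints at [-1.488, 0.245, 1.558, -0, 1.339, -0.174], TCP at [0.165, -0.629, 0.248] pointing down, gripper open.
Joint ranges: [-3.13, 3.13], [-1.02, 2.26], [0.13, 2.54], [-0.95, 4.09], [0.21, 2.88], [-2.74, 2.74]. Speed limits (rad/s): [2.57, 2.57, 3.14, 3.14, 3.14, 3.14].

## Interface

Orientations are given as [roll, pitch, yaw] about the fixed x, y, z axes, in that order (R = Rz(yaw) Ry(pitch) Rx(roll)).
In Python, from bench import robot, cams, order gives the robot as it stands.
- The arm moves only by the shell command python3 -m inch 'ROWS' [FORCE]. ROWS is JSON, a list that holds one entry, the list of rows, each a list of 7 numbers: the shift along the tool's x, y, z scaled (see below), then the turn, a rotation vector about the tool's x, y, z scaled (see below), then the closure, from -1 (fully open) to 1 (shut). In form: [[[dx, dy, dz, wx, wy, wz, grip], ...]]. A call has 1 to 20 rows; each row is the pose to reach, as a shift and turn from the pose commanded when the call began, along the tool's axes at that moment; what a row does not reach only later rows make up. The controller multiplies each number of a shift by 100 mm and each number of a turn by 90 degrees. A row lasts 1/12 s, in which the tool goes at most 41.7 mm and 7.16 degrees, less where a joint would pass 70% of its speed; a pose out of reach is approached as far as the arm can. A call with a number of a shift or a turn outside -1 to 1 is refused whole. A call with a gripper value outside its range is refused whole. The fingers move at their own pace and stop on an object; FORCE is the grip in N (left out, the last holds). Time passes only in rows, so rows that repeat a pose let the fingers close. It gives the time, the measured TCP pose, the force, the opening and the grip force at its end, in the units of the state.
- robot.get_obs(): the state, without advancing time (a new reading comes with each control period).
- cams.grab_frame(name): name is "scene" or "top" or "wrist"; returns a dict with "img" (400x640x3 uint8, blue, green, red), "fx", "fy", "cx", "cy" (pixels), "rvec" (rotation vector, rad) and "tvec" (3), from world to camera coordinates, as OpenCV has them; the wrist camera has in their place "tool_from_camera" (4x4, takes a point from camera to tool coordinates, whose origin is the TCP and whose axes are the flange's). Camera axes: x right, y down, z forward; pixel columns grow to the right and rows downward; lengths in m; the calibration is good to about 2 mm. A picture is of the moment at which its call begins: read the wrist's pose just before it. There is no depth.
- order.close_job(): hands the job in; it is judged then, once.
The state is a dict: "time": time; "joints": joint angles; "joint_velocities": joint speeds; "joint_torque": joint torques, N m; "position": TCP position; "orientation": TCP orientation; "contact_force": force on the tool from outside, world axes, zero at the start; "wrist_torque": the same for the moment, N m; "grip_width": opening from 0.0 (shut) to 1.0 (fully open); "finger_force": force on a finger pad.
Only numpy, scipy, OpenCV 4.12 (cv2) and the standard library are available. Lean on these libraries where they do the work, as an engineer would, in place of code of your own. Each camera call takes 0.05 s, during which the arm holds its last target. There are 200 camera calls.

## Working session

There is one attempt and no reset: what is moved stays moved. The work goes in short steps, Python scripts to look and compute and a shell command to move; the robot and the scene stay as the last step left them, time stands still between calls to the robot, and variables do not carry over. Pictures are saved under pics/ and viewed, at most 10 in all, crops included, and the job is handed in when it is done.

```bash
mkdir -p pics; ls
python3 - <<'E'
from bench import robot,cams,order
import cv2,numpy as np
o=robot.get_obs(); print({k:np.round(v,4).tolist() for k,v in o.items()}, robot.finger_overhang)
for n in ["scene","top"]:
    f=cams.grab_frame(n); cv2.imwrite(f"pics/{n}0.png",f["img"])
    print(n,f["fx"],f["fy"],f["cx"],f["cy"],np.array(f["rvec"]).ravel(),np.array(f["tvec"]).ravel())
    import pickle; pickle.dump(f,open(f"{n}0.pkl","wb"))
E
```

```text
pics
{'time': 0.0, 'joints': [-1.4881, 0.2458, 1.559, -0.0, 1.3387, -0.1741], 'joint_velocities': [0.0001, 0.0001, -0.001, 0.0008, -0.0008, 0.0007], 'joint_torque': [0.001, -42.9512, -32.6125, -0.0001, 0.0055, -0.0], 'position': [0.165, -0.6281, 0.2472], 'orientation': [-3.1396, -0.0003, 0.2568], 'contact_force': [0.503, -0.4102, -0.1988], 'wrist_torque': [0.0109, -0.0067, -0.0354], 'finger_force': 0.0, 'grip_width': 1.001} 0.017
scene 382.2916213051813 382.2916213051813 319.26159327324007 195.4403295534671 [ 0.42116833  3.04402482 -0.45454675] [ 0.54122042 -0.10726191  1.03403158]
top 394.3364437257295 394.3364437257295 317.55286880083804 198.56077335845833 [ 2.17815639 -2.12403703  0.18501036] [-0.05935688  0.58190842  1.01922108]
```

View pics/scene0.png

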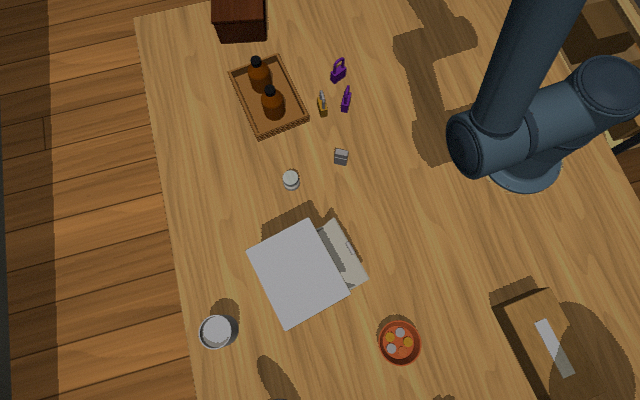

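View pics/top0.png

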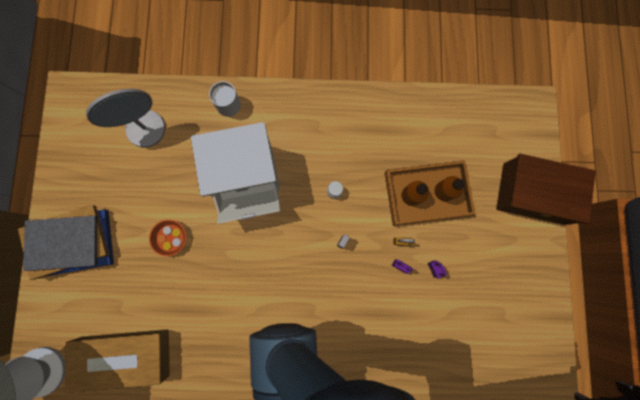

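Three padlock shapes appear. The brass/steel one is at scene (323,104) / top (404,242). The two purple ones are at scene (339,71) and (346,98) / top (438,269) and (403,266). The brass one fits the description. The bin is at scene (300,275), top (235,160), with its lid open towards the robot. I'll enlarge these areas to confirm and to read pixels.

Run:
```python
import pickle,cv2,numpy as np
s=pickle.load(open("scene0.pkl","rb"))["img"];t=pickle.load(open("top0.pkl","rb"))["img"]
def c(im,x,y,w,h,k): return cv2.resize(im[y:y+h,x:x+w],(w*k,h*k),interpolation=cv2.INTER_CUBIC)
a=c(s,300,50,66,50+20,6); 
out=np.zeros((600,800,3),np.uint8)
def put(im,x,y): out[y:y+im.shape[0],x:x+im.shape[1]]=im
put(c(s,310,80,40,40,5),0,0)       # x5
put(c(t,380,225,80,50,5),200,0)    # x5
put(c(s,240,205,135,130,3),0,200)+0 if 0 else put(c(s,240,205,133,130,3),0,200)
put(c(t,185,115,100,110,3),400,260)
cv2.imwrite("pics/crop1.png",out)
```

```text
(no output)
```

View pics/crop1.png

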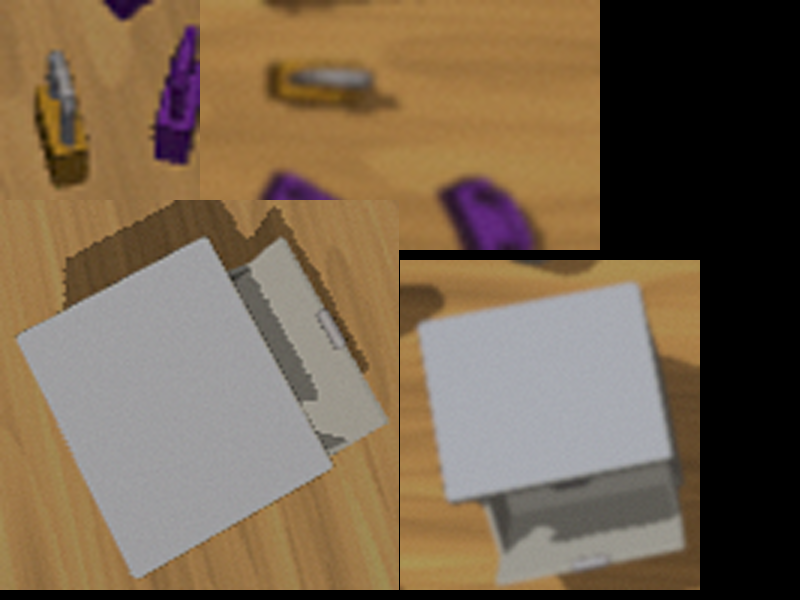

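The crop confirms it: a brass case with a grey shackle at scene (323,104), and its neighbours are purple. The bin's roof corners and lid top edge read clearly in both views, so I'll fit both poses.

```bash
cat > h.py <<'E'
import pickle,cv2,numpy as np
from scipy.optimize import least_squares
from scipy.spatial.transform import Rotation as R
F={n:pickle.load(open(f"{n}0.pkl","rb")) for n in("scene","top")}
def proj(n,P):
    f=F[n];K=np.array([[f["fx"],0,f["cx"]],[0,f["fy"],f["cy"]],[0,0,1.]])
    return cv2.projectPoints(np.float64(P).reshape(-1,3),np.float64(f["rvec"]),np.float64(f["tvec"]),K,None)[0][:,0]
def Rz(a): return R.from_euler('z',a).as_matrix()
def lid(P,q,th): # hinge-frame pts -> bin frame ; x inwards, z up leaning to -x
    Ry=R.from_euler('y',-th).as_matrix(); return (Ry@np.float64(P).T).T+[-.065,0,.012]
E
python3 - <<'E'
from h import *
s=lambda p:[240+p[0]/3,205+(p[1]-200)/3]; t=lambda p:[185+(p[0]-400)/3,115+(p[1]-260)/3]
roof=np.array([[-80,85,200],[-80,-85,200],[65,-85,200],[65,85,200]])/1e3
lp=np.array([[0,79,122],[0,-79,122],[0,0,125]])/1e3
S=np.array([s(p) for p in[(332,467),(206,237),(17,339),(137,578),(386,421),(281,238),(333,328)]])
T=np.array([t(p) for p in[(449,501),(672,458),(637,283),(419,324),(497,583),(684,548),(590,561)]])
def f(v):
    P=np.vstack([roof,lid(lp,0,v[4])])@Rz(v[3]).T+v[:3]
    return np.r_[(proj("scene",P)-S).ravel(),(proj("top",P)-T).ravel()]
r=least_squares(f,[.65,.2,0,0.2,.6],loss='soft_l1');print("bin",r.x.round(4),"\n",r.fun.reshape(-1,2).round(1).tolist())
s=lambda p:[310+p[0]/5,80+p[1]/5]; t=lambda p:[380+(p[0]-200)/5,225+p[1]/5]
m=np.array([[10,22,0],[-10,22,0],[10,22,40],[-10,22,40],[0,15,40]])/1e3
m2=np.array([[10,22,40],[-10,22,40],[0,0,82]])/1e3
S=np.array([s(p) for p in[(55,187),(87,182),(50,152),(87,148),(68,143)]]);T=np.array([t(p) for p in[(272,63),(270,98),(331,77)]])
def g(v):
    return np.r_[(proj("scene",m@Rz(v[3]).T+v[:3])-S).ravel(),(proj("top",m2@Rz(v[3]).T+v[:3])-T).ravel()]
r=least_squares(g,[.5,-.2,0,0.1],loss='soft_l1');print("lock",r.x.round(4),"\n",r.fun.reshape(-1,2).round(1).tolist())
E
```

```text
bin [ 0.6575  0.1597 -0.0054  0.2278  0.6244] 
 [[0.3, -1.5], [0.8, 0.5], [0.2, 0.5], [-1.0, -0.5], [0.1, 0.5], [-0.3, 0.0], [0.4, -0.5], [0.5, 0.1], [-1.1, 0.0], [-0.9, -0.3], [0.6, -0.4], [0.1, -0.3], [-0.2, -1.2], [0.2, 1.3]]
lock [ 0.4745 -0.2745  0.0056 -0.0939] 
 [[-0.2, 0.6], [0.4, 0.5], [0.7, 0.4], [0.7, -0.0], [0.3, -0.7], [0.5, -1.2], [0.2, -0.7], [0.4, -0.0]]
```

```bash
cat >> h.py <<'E'
def pose(o=None):
    from bench import robot
    o=o or robot.get_obs(); return np.array(o["position"]),R.from_euler('xyz',o["orientation"])
def go(p,Rt,tag=""):  # prints shift & turn in move units
    p0,R0=pose(); d=R0.inv().apply(np.array(p)-p0)/.1; w=(R0.inv()*Rt).as_rotvec()/(np.pi/2)
    print(tag,"shift",d.round(3),"turn",w.round(4),"|mm",round(np.linalg.norm(d)*100,1),"deg",round(np.linalg.norm(w)*90,1))
E
A='[0.97,-0.66,0,0,0,0.223,-1]'; B='[0.687,-0.952,0,0,0,0,-1]'
python3 -m inch '[[[0.97,-0.66,0,0,0,0.223,-1],[0.97,-0.66,0,0,0,0.223,-1],[0.97,-0.66,0,0,0,0.223,-1],[0.97,-0.66,0,0,0,0.223,-1]]]'
python3 -m inch '[[[0.687,-0.952,0,0,0,0,-1],[0.687,-0.952,0,0,0,0,-1],[0.687,-0.952,0,0,0,0,-1],[0.687,-0.952,0,0,0,0,-1]]]'
python3 -m inch '[[[0.687,-0.952,0,0,0,0,-1],[0.687,-0.952,0,0,0,0,-1],[0.687,-0.952,0,0,0,0,-1],[0.687,-0.952,0,0,0,0,-1],[0.687,-0.952,0,0,0,0,-1],[0.687,-0.952,0,0,0,0,-1]]]'
python3 - <<'E'
from h import *
from bench import robot,cams
o=robot.get_obs();f=cams.grab_frame("wrist");f["p"],f["R"]=o["position"],o["orientation"]
pickle.dump(f,open("w1.pkl","wb"));cv2.imwrite("pics/w1.png",f["img"])
print(np.round(f["tool_from_camera"],3).tolist(),f["fx"],f["cx"],f["cy"])
print(o["position"],o["orientation"],o["time"],o["joints"])
Rt=R.from_euler('xyz',[np.pi,0,-.094]); go([.4745,-.2745,.25],Rt)
# predicted lock pixel
M=np.linalg.inv(f["tool_from_camera"]); 
for z in (0,.088):
  c=M[:3,:3]@R.from_euler('xyz',f["R"]).inv().apply(np.array([.4745,-.2745,z])-f["p"])+M[:3,3]; print(c[0]/c[2]*f["fx"]+f["cx"],c[1]/c[2]*f["fy"]+f["cy"])
E
```

```text
time: 0.43
position: [0.2454, -0.5359, 0.2474]
orientation: [-3.138, -0.0, -0.092]
contact_force: [-0.0, 0.1, 0.2]
grip_width: 1.002
finger_force: 0.0
time: 0.77
position: [0.3222, -0.4479, 0.2477]
orientation: [-3.139, -0.0, -0.088]
contact_force: [0.7, -0.6, 0.3]
grip_width: 0.999
finger_force: 0.0
time: 1.27
position: [0.3964, -0.3641, 0.2481]
orientation: [3.141, 0.0, -0.093]
contact_force: [-0.3, -0.2, 0.6]
grip_width: 0.998
finger_force: 0.0
[[0.0, -0.952, -0.306, 0.078], [1.0, 0.0, 0.001, -0.0], [-0.001, -0.306, 0.952, -0.125], [0.0, 0.0, 0.0, 1.0]] 294.540045247173 316.27020919713624 196.44913791814244
[ 0.39637629 -0.36406365  0.24812798] [ 3.14135007e+00  4.80952187e-04 -9.33632913e-02] 1.2667 [-9.53470134e-01 -1.71966039e-02  1.84369281e+00 -5.40322783e-04
  1.31522637e+00  7.10826051e-01]
 shift [ 0.696 -0.969 -0.019] turn [ 0.0001  0.0003 -0.0003] |mm 119.3 deg 0.0
237.02819400511981 108.85116423617747
212.92346957760404 111.07543874261133
```

View pics/w1.png

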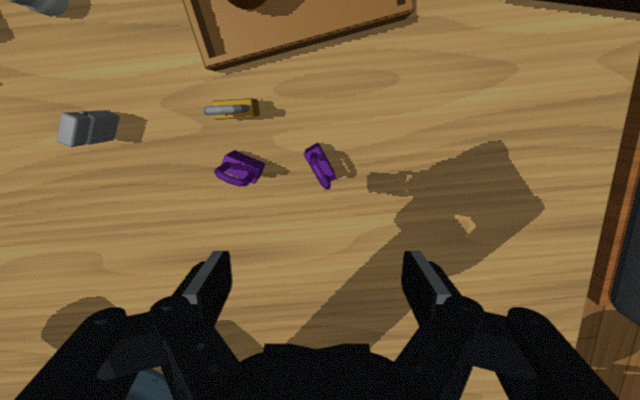

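The wrist view shows the brass lock at (232,108), within about 5 px of the prediction (237,109). The purple ones are at (240,168) and (320,165). I'll move over the brass lock, descend part-way and check.

```bash
python3 -m inch '[[[0.696,-0.969,0,0,0,0,-1],[0.696,-0.969,0,0,0,0,-1],[0.696,-0.969,0,0,0,0,-1],[0.696,-0.969,0,0,0,0,-1],[0.696,-0.969,0.4,0,0,0,-1],[0.696,-0.969,0.8,0,0,0,-1],[0.696,-0.969,0.8,0,0,0,-1],[0.696,-0.969,0.8,0,0,0,-1],[0.696,-0.969,0.8,0,0,0,-1]]]'
python3 - <<'E'
from h import *
from bench import robot,cams
o=robot.get_obs();f=cams.grab_frame("wrist");f["p"],f["R"]=o["position"],o["orientation"]
pickle.dump(f,open("w2.pkl","wb"))
M=np.linalg.inv(f["tool_from_camera"]);im=f["img"].copy()
for p in [(10,22,40),(-10,22,40),(10,-22,40),(-10,-22,40),(0,15,74),(0,-15,74),(0,0,88)]:
  w=Rz(-.094)@(np.array(p)/1e3)+[.4745,-.2745,0]
  c=M[:3,:3]@R.from_euler('xyz',f["R"]).inv().apply(w-f["p"])+M[:3,3]; u=c[:2]/c[2]*f["fx"]+[f["cx"],f["cy"]];print(p,u.round(1))
  cv2.circle(im,tuple(int(k) for k in u.round()),2,(255,0,255),-1)
cv2.imwrite("pics/w2.png",np.hstack([cv2.resize(im[120:360,200:440],None,fx=1.66,fy=1.66),cv2.resize(f["img"][120:360,200:440],None,fx=1.66,fy=1.66)]))
E
```

```text
time: 2.07
position: [0.4754, -0.2752, 0.1702]
orientation: [3.14, -0.002, -0.095]
contact_force: [-0.2, -0.0, 0.2]
grip_width: 1.0
finger_force: 0.0
(10, 22, 40) [291.1 182.5]
(-10, 22, 40) [291.7 203.5]
(10, -22, 40) [340.1 182.4]
(-10, -22, 40) [339.6 203.5]
(0, 15, 74) [296.8 205.6]
(0, -15, 74) [334.4 205.6]
(0, 0, 88) [315.6 211.8]
```

View pics/w2.png

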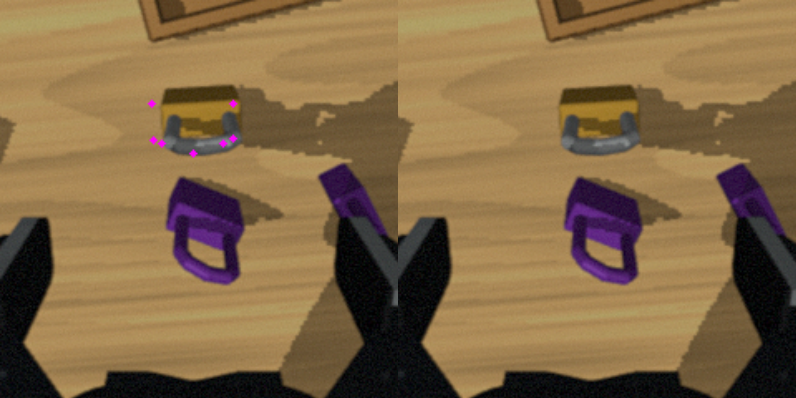

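The brass lock is about 4 mm right (−y) and 2 mm ahead of the first estimate. In the crop its case top spans (162–240, 102–138) against 152–234 predicted, and it is turned about 2°. I'll correct for that, descend and grip the legs.

```bash
python3 -m inch '[[[0.01,0.035,0,0,0,-0.025,-1],[0.01,0.035,0.3,0,0,-0.025,-1],[0.01,0.035,0.6,0,0,-0.025,-1],[0.01,0.035,0.8,0,0,-0.025,-1],[0.01,0.035,0.97,0,0,-0.025,-1],[0.01,0.035,0.97,0,0,-0.025,-1],[0.01,0.035,0.97,0,0,-0.025,-1]]]'
python3 -m inch '[[[0,0,0,0,0,0,-0.2],[0,0,0,0,0,0,0.0],[0,0,0,0,0,0,0.2],[0,0,0,0,0,0,0.4],[0,0,0,0,0,0,1],[0,0,0,0,0,0,1],[0,0,0,0,0,0,1],[0,0,0,0,0,0,1],[0,0,0,0,0,0,1],[0,0,0,0,0,0,1]]]' 80
```

```text
time: 2.7
position: [0.4765, -0.2782, 0.0729]
orientation: [3.14, -0.002, -0.055]
contact_force: [0.0, -0.3, 0.5]
grip_width: 0.999
finger_force: 0.0
time: 3.53
position: [0.4767, -0.2781, 0.0729]
orientation: [3.139, -0.002, -0.054]
contact_force: [-1.3, -1.2, 6.9]
grip_width: 0.413
finger_force: 79.0
```

```bash
python3 -m inch '[[[0,0,-0.1,0,0,0,1],[0,0,-0.3,0,0,0,1],[0,0,-0.6,0,0,0,1],[0,0,-0.9,0,0,0,1],[0,0,-1,0,0,0,1],[0,0,-1,0,0,0,1]]]'
python3 -m inch '[[[0,0,-0.3,0,0,0,1],[0,0,-0.6,0,0,0,1],[0,0,-1,0,0,0,1],[0,0,-1,0,0,0,1],[0,0,-1,0,0,0,1]]]'
cat >> h.py <<'E'
B=[.6575,.1597,0]; YB=.2278; TH=.6244
Rl=Rz(YB)@R.from_euler('y',-TH).as_matrix()
def hp(v,th=TH): # hinge-frame mm -> world
    return Rz(YB)@lid(np.array(v)[None]/1e3,0,th)[0]+B
def Rtool(th=TH): return R.from_euler('z',YB)*R.from_euler('y',-th)*R.from_euler('x',np.pi)
def way(p,Rt,tag):
    p0,R0=pose();print(tag,np.round(p,4)); go(p,Rt,tag)
E
python3 - <<'E'
from h import *
from bench import cams
f=cams.grab_frame("wrist");cv2.imwrite("pics/w3.png",f["img"][100:400,120:520])
for z in (200,130,0): way(hp([45-8,0,5+z+73]),Rtool(),z)
E
```

```text
time: 4.03
position: [0.477, -0.2781, 0.1744]
orientation: [3.138, -0.005, -0.054]
contact_force: [0.7, -0.1, -3.5]
grip_width: 0.41
finger_force: 80.4
time: 4.45
position: [0.4761, -0.2774, 0.2718]
orientation: [3.14, -0.002, -0.054]
contact_force: [-0.3, 0.4, -3.5]
grip_width: 0.409
finger_force: 81.0
200 [0.4651 0.1151 0.2592]
200 shift [-0.312 -3.905  0.109] turn [ 0.0548  0.3961 -0.1741] |mm 391.9 deg 39.2
130 [0.505  0.1243 0.2024]
130 shift [ 0.082 -4.018  0.676] turn [ 0.0548  0.3961 -0.1741] |mm 407.5 deg 39.2
0 [0.579  0.1415 0.0969]
0 shift [ 0.814 -4.228  1.73 ] turn [ 0.0548  0.3961 -0.1741] |mm 464.0 deg 39.2
```

View pics/w3.png

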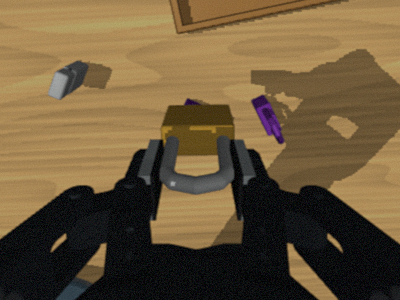

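The lock is held squarely across both legs: case at (198,130), arch at (198,182) in the crop. Next I'll carry it to in front of the bin and lean the tool.

```bash
python3 -m inch '[[[-0.02,-0.2,0,0,0,0,1],[-0.05,-0.55,0,0,0,0,1],[-0.078,-0.976,0,0,0,0,1],[-0.078,-0.976,0,0,0,0,1]]]'
python3 -m inch '[[[-0.03,-0.4,0,0,0,0,1],[-0.06,-0.8,0,0,0,0,1],[-0.078,-0.976,0,0,0,0,1]]]'
python3 -m inch '[[[-0.03,-0.4,0,0,0,0,1],[-0.06,-0.8,0,0,0,0,1],[-0.078,-0.976,0,0,0,0,1]]]'
python3 -m inch '[[[-0.03,-0.4,0,0,0,0,1],[-0.06,-0.8,0,0,0,0,1],[-0.078,-0.976,0,0,0,0,1],[-0.078,-0.976,0,0,0,0,1],[-0.078,-0.976,0,0,0,0,1]]]'
python3 -m inch '[[[0,0,0,0.007,0.05,-0.022,1],[0,0,0,0.014,0.1,-0.044,1],[0,0,0,0.0206,0.149,-0.065,1],[0,0,0,0.027,0.198,-0.087,1],[0,0,0,0.034,0.247,-0.109,1],[0,0,0,0.041,0.296,-0.13,1],[0,0,0,0.048,0.345,-0.152,1],[0,0,0,0.0548,0.396,-0.174,1],[0,0,0,0.0548,0.396,-0.174,1],[0,0,0,0.0548,0.396,-0.174,1]]]'
python3 - <<'E'
from h import *
from bench import robot,cams
o=robot.get_obs();f=cams.grab_frame("wrist");f["p"],f["R"]=o["position"],o["orientation"];pickle.dump(f,open("w4.pkl","wb"));im=f["img"].copy()
M=np.linalg.inv(f["tool_from_camera"])
for p in [(0,79,122),(0,-79,122),(0,0,125),(5,75,122),(5,-75,122),(81,75,75),(81,-75,75)]:
  c=M[:3,:3]@R.from_euler('xyz',f["R"]).inv().apply(hp(p)-f["p"])+M[:3,3]; u=c[:2]/c[2]*f["fx"]+[f["cx"],f["cy"]];print(p,u.round(1))
  cv2.circle(im,tuple(int(k) for k in u.round()),2,(255,0,255),-1)
cv2.imwrite("pics/w4.png",im)
for z in (200,130,0): way(hp([45-8,0,5+z+73]),Rtool(),z)
E
```

```text
time: 4.83
position: [0.4713, -0.173, 0.2667]
orientation: [-3.134, 0.007, -0.05]
contact_force: [0.7, -0.7, -2.9]
grip_width: 0.408
finger_force: 81.4
time: 5.08
position: [0.4686, -0.0773, 0.2672]
orientation: [-3.137, 0.007, -0.052]
contact_force: [0.9, -0.3, -2.8]
grip_width: 0.409
finger_force: 81.9
time: 5.33
position: [0.4659, 0.0204, 0.2674]
orientation: [-3.139, 0.007, -0.052]
contact_force: [0.7, 0.1, -3.0]
grip_width: 0.409
finger_force: 82.1
time: 5.75
position: [0.4641, 0.1152, 0.268]
orientation: [3.141, 0.006, -0.052]
contact_force: [0.3, -0.1, -4.0]
grip_width: 0.41
finger_force: 82.2
time: 6.58
position: [0.4646, 0.1133, 0.2689]
orientation: [3.14, -0.62, 0.226]
contact_force: [0.4, -0.1, -3.0]
grip_width: 0.408
finger_force: 82.3
(0, 79, 122) [240.4 219.8]
(0, -79, 122) [389.2 219.5]
(0, 0, 125) [314.8 220.7]
(5, 75, 122) [243.8 215.4]
(5, -75, 122) [385.8 215.1]
(81, 75, 75) [248.2 137.2]
(81, -75, 75) [381.2 137. ]
200 [0.4651 0.1151 0.2592]
200 shift [-0.064 -0.016  0.089] turn [ 0.0018  0.0014 -0.0006] |mm 11.1 deg 0.2
130 [0.505  0.1243 0.2024]
130 shift [-0.062 -0.017  0.789] turn [ 0.0018  0.0014 -0.0006] |mm 79.2 deg 0.2
0 [0.579  0.1415 0.0969]
0 shift [-0.059 -0.021  2.089] turn [ 0.0018  0.0014 -0.0006] |mm 209.0 deg 0.2
```

View pics/w4.png

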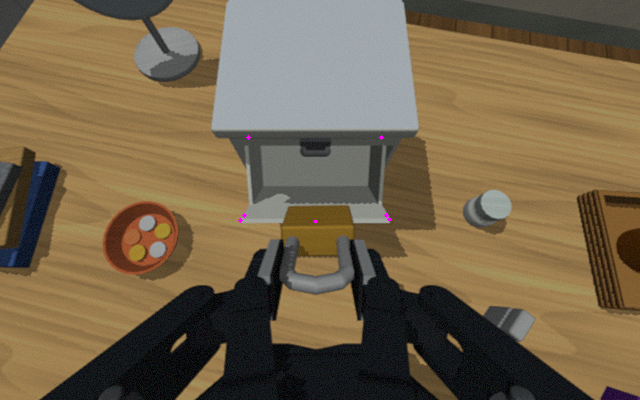

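The lid top edge is seen at (240–391, 219), within 2 px of the prediction. The lock is centred at (318,230). I'll go down along the pocket axis.

```bash
python3 -m inch '[[[-0.06,-0.02,0.2,0,0,0,1],[-0.06,-0.02,0.45,0,0,0,1],[-0.06,-0.02,0.7,0,0,0,1],[-0.06,-0.02,0.9,0,0,0,1],[-0.06,-0.02,1,0,0,0,1],[-0.06,-0.02,1,0,0,0,1]]]'
python3 -m inch '[[[0,0,0.15,0,0,0,1],[0,0,0.3,0,0,0,1],[0,0,0.45,0,0,0,1],[0,0,0.6,0,0,0,1],[0,0,0.75,0,0,0,1],[0,0,0.85,0,0,0,1],[0,0,0.95,0,0,0,1],[0,0,0.95,0,0,0,1],[0,0,0.95,0,0,0,1]]]'
python3 - <<'E'
from h import *
way(hp([45-8,0,5+73]),Rtool(),0)
E
```

```text
time: 7.13
position: [0.5176, 0.1284, 0.1838]
orientation: [3.141, -0.619, 0.228]
contact_force: [1.0, -0.1, -3.4]
grip_width: 0.407
finger_force: 82.3
time: 7.88
position: [0.5724, 0.1408, 0.1101]
orientation: [3.139, -0.625, 0.229]
contact_force: [0.1, 0.2, -2.2]
grip_width: 0.41
finger_force: 82.3
0 [0.579  0.1415 0.0969]
0 shift [-0.024  0.007  0.145] turn [ 0.001  -0.0007  0.0008] |mm 14.7 deg 0.1
```

Fourteen mm to go, and no contact yet.

```bash
python3 -m inch '[[[-0.01,0,0.03,0,0,0,1],[-0.02,0,0.06,0,0,0,1],[-0.02,0,0.09,0,0,0,1],[-0.02,0,0.11,0,0,0,1],[-0.02,0,0.11,0,0,0,1],[-0.02,0,0.11,0,0,0,1]]]'
python3 -m inch '[[[0,0,0.015,0,0,0,1],[0,0,0.03,0,0,0,1],[0,0,0.03,0,0,0,1]]]'
```

```text
time: 8.38
position: [0.5766, 0.1418, 0.0996]
orientation: [3.139, -0.626, 0.229]
contact_force: [-0.5, 0.6, -3.2]
grip_width: 0.41
finger_force: 82.3
time: 8.63
position: [0.5785, 0.1422, 0.0972]
orientation: [3.139, -0.626, 0.229]
contact_force: [-0.4, 0.1, -2.6]
grip_width: 0.409
finger_force: 82.4
```

```bash
python3 -m inch '[[[0,0,0.015,0,0,0,1],[0,0,0.03,0,0,0,1],[0,0,0.03,0,0,0,1]]]'
python3 -m inch '[[[0,0,0,0,0,0,0.1],[0,0,0,0,0,0,0.05],[0,0,0,0,0,0,0],[0,0,0,0,0,0,-0.1],[0,0,0,0,0,0,-0.2],[0,0,0,0,0,0,-0.25],[0,0,0,0,0,0,-0.3],[0,0,0,0,0,0,-0.3],[0,0,0,0,0,0,-0.3]]]' 20
python3 - <<'E'
from h import *
from bench import robot,cams
o=robot.get_obs();f=cams.grab_frame("wrist");cv2.imwrite("pics/w5.png",f["img"]);print(o["joints"])
E
```

```text
time: 8.88
position: [0.5804, 0.1426, 0.0949]
orientation: [3.139, -0.626, 0.229]
contact_force: [-1.2, 0.1, -1.6]
grip_width: 0.409
finger_force: 82.5
time: 9.63
position: [0.58, 0.1426, 0.0948]
orientation: [3.139, -0.626, 0.229]
contact_force: [-0.1, -0.1, -0.4]
grip_width: 0.648
finger_force: 0.0
[-0.00218828  0.09291017  2.14628304  0.43672866  0.31672893  0.96462231]
```

View pics/w5.png

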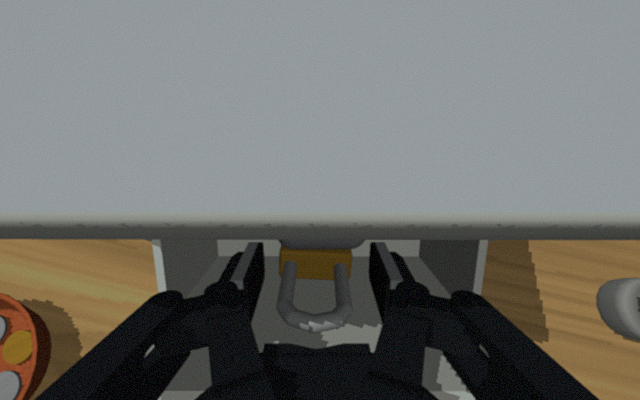

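The lock stands released in the pocket: case (316,262), arch (316,320). I'll back out along the pocket axis and plan the press.

```bash
python3 -m inch '[[[0,0,-0.1,0,0,0,-0.3],[0,0,-0.3,0,0,0,-0.3],[0,0,-0.6,0,0,0,-0.3],[0,0,-0.9,0,0,0,-0.3],[0,0,-1,0,0,0,-0.3],[0,0,-1,0,0,0,-0.3]]]'
python3 -m inch '[[[0,0,-0.2,0,0,0,1],[0,0,-0.4,0,0,0,1],[0,0,-0.4,0,0,0,1],[0,0,-0.4,0,0,0,1],[0,0,-0.4,0,0,0,1],[0,0,-0.4,0,0,0,1]]]'
python3 - <<'E'
from h import *
from bench import robot,cams
o=robot.get_obs();f=cams.grab_frame("wrist");cv2.imwrite("pics/w6.png",f["img"])
way(hp([-28,0,215]),Rtool(.626),"A"); way(hp([-28,0,112]),Rtool(.626),"B")
ph=.626;p0=hp([-28,0,112]);s=.092
for th in(.624,.5,.4,.3,.2,.1,.05,0,-.05,-.1):
  c=np.array([-.065-s*np.sin(th),0,.012+s*np.cos(th)])-.017*np.array([np.sin(ph),0,-np.cos(ph)])-.011*np.array([np.cos(ph),0,np.sin(ph)])
  print(th,(Rtool(ph).inv().apply(Rz(YB)@c+B-p0)/.1).round(3))
E
```

```text
time: 10.18
position: [0.5235, 0.1294, 0.1789]
orientation: [3.137, -0.631, 0.23]
contact_force: [0.7, -0.7, 0.0]
grip_width: 0.646
finger_force: 0.0
time: 10.68
position: [0.4999, 0.1244, 0.2066]
orientation: [3.14, -0.623, 0.229]
contact_force: [0.6, -0.2, -0.0]
grip_width: -0.002
finger_force: 0.0
A [0.4496 0.1115 0.1701]
A shift [-0.635  0.011 -0.006] turn [0.0008 0.0017 0.0005] |mm 63.5 deg 0.2
B [0.5083 0.1251 0.0865]
B shift [-0.634  0.01   1.024] turn [0.0008 0.0017 0.0005] |mm 120.5 deg 0.2
0.624 [0.17 0.   0.03]
0.5 [0.284 0.    0.038]
0.4 [0.374 0.    0.054]
0.3 [ 0.463 -0.     0.079]
0.2 [0.548 0.    0.113]
0.1 [0.63  0.    0.155]
0.05 [ 0.669 -0.     0.179]
0 [0.707 0.    0.205]
-0.05 [0.744 0.    0.233]
-0.1 [0.779 0.    0.262]
```

View pics/w6.png

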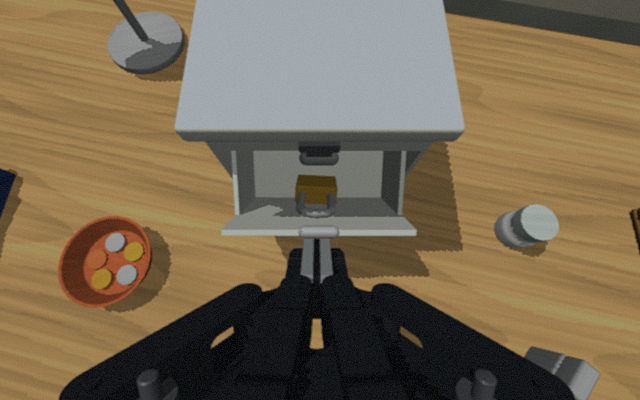

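The lock stands in the pocket at (316,195), the lid is still open (edge at y≈230), and the fingers are shut. I'll move outside the lid, then down in front of it.

```bash
python3 -m inch '[[[-0.3,0.01,0,0,0,0,1],[-0.635,0.01,0,0,0,0,1],[-0.635,0.01,0,0,0,0,1],[-0.635,0.01,0.3,0,0,0,1],[-0.635,0.01,0.6,0,0,0,1],[-0.635,0.01,0.9,0,0,0,1],[-0.635,0.01,1,0,0,0,1],[-0.635,0.01,1,0,0,0,1],[-0.635,0.01,1,0,0,0,1]]]'
python3 -m inch '[[[0.08,0,0.02,0,0,0,1],[0.16,0,0.03,0,0,0,1],[0.22,0,0.04,0,0,0,1],[0.28,0,0.04,0,0,0,1],[0.33,0,0.05,0,0,0,1],[0.37,0,0.05,0,0,0,1],[0.37,0,0.05,0,0,0,1]]]'
python3 - <<'E'
from h import *
from bench import robot
print(robot.get_obs()["joints"]); ph=.626;s=.092
for th in(.4,.3,.2,.1,0,-.1):
  c=np.array([-.065-s*np.sin(th),0,.012+s*np.cos(th)])-.017*np.array([np.sin(ph),0,-np.cos(ph)])-.011*np.array([np.cos(ph),0,np.sin(ph)])
  way(Rz(YB)@c+B,Rtool(ph),th)
E
```

```text
time: 11.48
position: [0.507, 0.1248, 0.0889]
orientation: [3.14, -0.623, 0.229]
contact_force: [0.2, 0.4, 0.4]
grip_width: 0.002
finger_force: 0.0
time: 12.07
position: [0.5405, 0.1322, 0.1088]
orientation: [3.138, -0.628, 0.23]
contact_force: [0.6, -1.2, -0.8]
grip_width: -0.0
finger_force: 0.0
[-0.02805529 -0.03711739  2.24661494  0.44064679  0.35051975  0.94375673]
0.4 [0.5409 0.1327 0.1041]
0.4 shift [-0.024 -0.003  0.041] turn [ 0.0015 -0.0012  0.001 ] |mm 4.8 deg 0.2
0.3 [0.5493 0.1346 0.1072]
0.3 shift [ 0.065 -0.003  0.066] turn [ 0.0015 -0.0012  0.001 ] |mm 9.3 deg 0.2
0.2 [0.558  0.1366 0.1095]
0.2 shift [ 0.15  -0.003  0.1  ] turn [ 0.0015 -0.0012  0.001 ] |mm 18.1 deg 0.2
0.1 [0.5668 0.1387 0.1109]
0.1 shift [ 0.232 -0.003  0.143] turn [ 0.0015 -0.0012  0.001 ] |mm 27.2 deg 0.2
0 [0.5758 0.1408 0.1113]
0 shift [ 0.309 -0.003  0.193] turn [ 0.0015 -0.0012  0.001 ] |mm 36.4 deg 0.2
-0.1 [0.5847 0.1428 0.1109]
-0.1 shift [ 0.38  -0.003  0.251] turn [ 0.0015 -0.0012  0.001 ] |mm 45.5 deg 0.2
```

```bash
python3 -m inch '[[[0.05,0,0.06,0,0,0,1],[0.1,0,0.08,0,0,0,1],[0.15,0,0.1,0,0,0,1],[0.19,0,0.12,0,0,0,1],[0.22,0,0.135,0,0,0,1],[0.22,0,0.135,0,0,0,1]]]'
python3 -m inch '[[[0.02,0,0.015,0,0,0,1],[0.04,0,0.025,0,0,0,1],[0.06,0,0.037,0,0,0,1],[0.08,0,0.05,0,0,0,1],[0.08,0,0.05,0,0,0,1]]]'
python3 -m inch '[[[0.01,0,0.008,0,0,0,1],[0.02,0,0.016,0,0,0,1],[0.03,0,0.022,0,0,0,1],[0.03,0,0.022,0,0,0,1]]]'
```

```text
time: 12.57
position: [0.5654, 0.1381, 0.1101]
orientation: [3.138, -0.627, 0.23]
contact_force: [1.0, 0.6, -0.3]
grip_width: -0.003
finger_force: 0.0
time: 12.98
position: [0.5712, 0.1402, 0.1081]
orientation: [3.141, -0.62, 0.23]
contact_force: [-9.3, -1.9, 3.2]
grip_width: 0.004
finger_force: 4.8
time: 13.32
position: [0.5758, 0.1411, 0.1087]
orientation: [3.14, -0.622, 0.229]
contact_force: [-1.5, 0.4, -1.0]
grip_width: -0.001
finger_force: 0.3
```

The force rose to about 9.5 N and then dropped, so it has probably snapped. I'll push a little more to feel the hard stop, then back off and look.

```bash
python3 -m inch '[[[0.01,0,0.008,0,0,0,1],[0.02,0,0.015,0,0,0,1],[0.03,0,0.022,0,0,0,1],[0.03,0,0.022,0,0,0,1]]]'
python3 -m inch '[[[0.02,0,0.012,0,0,0,1],[0.03,0,0.02,0,0,0,1],[0.03,0,0.02,0,0,0,1]]]'
python3 -m inch '[[[-0.1,0,-0.07,0,0,0,1],[-0.3,0,-0.2,0,0,0,1],[-0.6,0,-0.4,0,0,0,1],[-0.9,0,-0.7,0,0,0,1],[-0.9,0,-1,0,0,0,1],[-0.9,0,-1,0,0,0,1]]]'
python3 -m inch '[[[0,0,-0.5,0,0,0,1],[0,0,-1,0,0,0,1],[0,0,-1,0,0,0,1],[0,0,-1,0,0,0,1],[0,0,-1,0,0,0,1]]]'
python3 - <<'E'
from h import *
from bench import robot,cams
o=robot.get_obs();P,Ro=o["position"],R.from_euler('xyz',o["orientation"]);f=cams.grab_frame("wrist");s=cams.grab_frame("scene")["img"]
im=f["img"].copy();M=np.linalg.inv(f["tool_from_camera"])
for th,col in((0,(255,0,255)),(.1,(0,255,0))):
 for p in [(0,79,122),(0,-79,122)]:
  c=M[:3,:3]@Ro.inv().apply(hp(p,th)-P)+M[:3,3]; u=c[:2]/c[2]*f["fx"]+[f["cx"],f["cy"]];print(th,u.round(1)); cv2.circle(im,tuple(int(k) for k in u.round()),2,col,-1)
out=np.zeros((600,640,3),np.uint8);out[:400]=im;out[400:]=0;out[400:600,:320]=cv2.resize(s,(320,200));out[400:,320:]=cv2.resize(s[200:320,220:412],(320,200))
cv2.imwrite("pics/w7.png",out)
E
```

```text
time: 13.65
position: [0.5785, 0.1416, 0.109]
orientation: [3.14, -0.62, 0.231]
contact_force: [-28.6, -9.9, 19.2]
grip_width: -0.0
finger_force: 14.9
time: 13.9
position: [0.5793, 0.142, 0.1085]
orientation: [3.14, -0.615, 0.232]
contact_force: [-63.7, -23.4, 45.9]
grip_width: -0.002
finger_force: 33.6
time: 14.4
position: [0.4566, 0.1124, 0.1441]
orientation: [3.134, -0.638, 0.231]
contact_force: [1.7, 0.4, 1.7]
grip_width: -0.0
finger_force: 0.0
time: 14.82
position: [0.4008, 0.0995, 0.2241]
orientation: [3.134, -0.635, 0.231]
contact_force: [0.7, 0.0, 0.1]
grip_width: -0.0
finger_force: 0.0
0 [235.6  71.2]
0 [394.9  71.9]
0.1 [234.6  81.7]
0.1 [395.8  82.4]
```

View pics/w7.png

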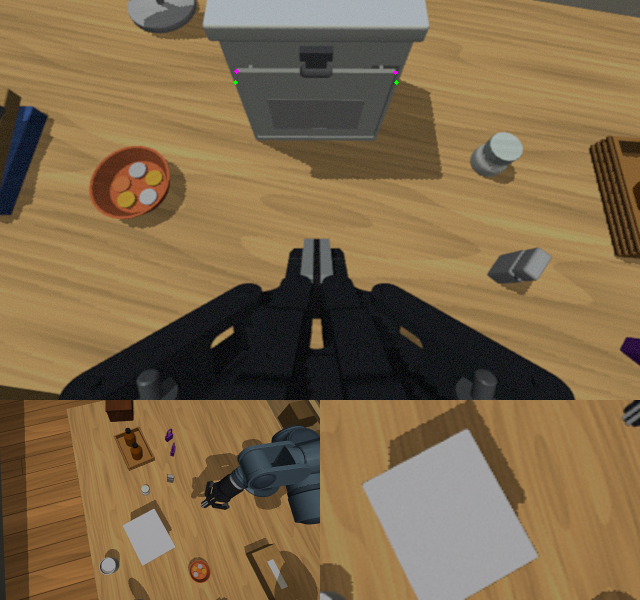

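The lid's top edge now lies at y≈71, on the fully-shut prediction (magenta, 235/395,71). The robot is clear and the bystanders have not moved, so I'll hand in.

```bash
python3 -m inch '[[[0,0,0,0,0,0,1],[0,0,0,0,0,0,1],[0,0,0,0,0,0,1]]]'; python3 -c "
from bench import order; print(order.close_job())"
```

```text
time: 15.17
position: [0.3988, 0.1001, 0.2178]
orientation: [3.141, -0.622, 0.228]
contact_force: [-0.8, 0.3, 0.9]
grip_width: 0.003
finger_force: 0.0
the job is handed in; nothing more can be done
None
```

I lowered the brass padlock into the bin pocket and let go of it there, then pressed the lid shut past its catch, where the camera showed it fully home. The job is handed in at about 15 s; no verdict was returned.

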